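# Refill the new seasoning rack in reverse order

## Robot

A 6-joint arm with a two-finger parallel gripper is mounted at the origin on the work surface. World frame = base frame: x ahead of the robot, y to its left, z up, the work surface at z = 0. Lengths are in m, angles in rad, forces in N, time in s.
With the tool pointing down it reaches from about 0.35 to 0.775 m from the base axis. Payload 7.3 kg.
Tool frame: the origin (TCP) lies at the very end of the fingers, on their centre line; the grasp point (between the pads) lies robot.pinch_z behind it (robot.pinch_z is the distance from the TCP to the grasp point, in m); y points along the fingers, z is the direction in which the jaws open and shut, and the axes are right-handed (so a half turn about y gives the same grasp; the last joint's range is limited). The gripper opens to 92 mm and grips with 3 to 60 N. Pads are 19 mm wide; open, the fingers measure 130 mm over their backs; the gripper's body (75 mm by 190 mm) begins 47 mm behind the grasp point.
Start: joints at [-1.491, 0.342, 1.524, -0, 1.275, -0.146], TCP at [0.118, -0.512, 0.227] pointing down, gripper open.
Joint ranges: [-2.53, 2.53], [-0.77, 2.02], [0.04, 2.7], [-1, 4.14], [0.28, 2.66], [-3.11, 3.11]. Speed limits (rad/s): [2.57, 2.57, 3.14, 3.14, 3.14, 3.14].

## Interface

Orientations are given as [roll, pitch, yaw] about the fixed x, y, z axes, in that order (R = Rz(yaw) Ry(pitch) Rx(roll)).
In Python, from cell import status, viewer, robot gives the robot as it stands. The module is installed in compiled form; this text tells all that it offers.
- The arm moves only by the shell command python3 -m pendant 'ROWS' [FORCE]. ROWS is JSON, a list that holds one entry, the list of rows, each a list of 7 numbers: the shift along the tool's x, y, z in cm, then the turn, a rotation vector about the tool's x, y, z in rad, then the finger opening in cm, from 0 to 9.18. A call has 1 to 20 rows; each row is the pose to reach, as a shift and turn from the pose commanded when the call began, along the tool's axes at that moment; what a row does not reach only later rows make up. A row lasts 1/10 s, in which the tool goes at most 50 mm and 8.59 degrees, less where a joint would pass 70% of its speed; a pose out of reach is approached as far as the arm can. A call with a gripper value outside its range is refused whole. The fingers move at their own pace and stop on an object; FORCE is the grip in N (left out, the last holds). Time passes only in rows, so rows that repeat a pose let the fingers close. It gives the time, the measured TCP pose, the force and the opening at its end, in the units of the state.
- status.observe(): the state, without advancing time (a new reading comes with each control period).
- viewer.read_camera(name): name is "scene" or "top"; returns a dict with "image" (420x560x3 uint8, red, green, blue), "range_z" (420x560 float32, m along the optical axis (not along the pixel's ray), 0 where there is no reading), "fx", "fy", "cx", "cy" (pixels), "camera_from_world" (4x4, takes a point from world to camera coordinates). Camera axes: x right, y up, looking along -z (the intrinsics and any distortion apply to the point x, -y, -z); pixel columns grow to the right and rows downward; lengths in m; the calibration is good to about 2 mm. A picture is of the moment at which its call begins.
- robot.hand_in(): hands the job in, once; it reports no verdict.
The state is a dict: "time": time; "qpos": joint angles; "qvel": joint speeds; "joint_efforts": joint torques, N m; "tool_pos": TCP position; "tool_rot": TCP orientation; "contact_force": force on the tool from outside, world axes, zero at the start; "torque": the same for the moment, N m; "opening": finger opening in m.
Only numpy, scipy, OpenCV 4.12 (cv2) and the standard library are available. Lean on these libraries where they do the work, as an engineer would, in place of code of your own. Each camera call takes 0.05 s, during which the arm holds its last target. There are 200 camera calls.

## Task

The new pale rack will be used from the other side of the counter, so move the four seasoning containers from the old brown rack into it in reverse order, one to a bay: the one at the left end of the old rack goes to the right end of the new rack, the next one beside it, and so on. Set each down gently, standing upright on the floor of its bay, and do not tip or drop any. The racks and the cork pads stay where they are.

Things in the scene. Friction and masses are not known exactly. Their poses are not given: they have to be found in the camera images.
- tall: Tall slim round jar of amber glass, 40 mm diameter, with a black lid of 42 mm diameter that fills the top 20 mm; 100 mm high in all, about 0.18 kg. Loose, upright. Origin: centre of its underside, z up along it.
- squat: Squat round white ceramic jar, 50 mm diameter with straight sides up to 64 mm, above that a cork stopper of 38 mm diameter; 72 mm high in all, about 0.22 kg. Loose, upright. Origin: centre of its underside, z up along it.
- tin: Square aluminium tin with straight sides, 44 x 44 mm, 86 mm high, paper label on two sides, about 0.16 kg. Its x and y axes are square to its sides; it may stand turned by up to 0.3 rad in its bay. Loose, upright. Origin: centre of its underside, z up along it.
- mill: Dark wooden pepper mill: foot 46 mm diameter, waist 32 mm, a straight round head of 40 mm diameter from 68 to 96 mm height (grip it there), and on top a steel knob of 12 mm diameter up to 108 mm; about 0.2 kg. Loose, upright. Origin: centre of its underside, z up along it.
- tall_pad: Flat cork pad, round, 50 mm diameter, 4 mm thick, fixed in one bay of the old rack under the tall glass jar, which stands within 5 mm of its centre at the start; it stays behind and marks where that one stood. Origin: centre of its underside, 10 mm over the counter; axes parallel to the old rack's.
- squat_pad: Flat cork pad, round, 62 mm diameter, 4 mm thick, fixed in one bay of the old rack under the squat ceramic jar, which stands within 5 mm of its centre at the start; it stays behind and marks where that one stood. Origin: centre of its underside, 10 mm over the counter; axes parallel to the old rack's.
- tin_pad: Flat cork pad, square, 56 x 56 mm, 4 mm thick, fixed in one bay of the old rack under the square tin, which stands within 5 mm of its centre at the start; it stays behind and marks where that one stood. Origin: centre of its underside, 10 mm over the counter; axes parallel to the old rack's.
- mill_pad: Flat cork pad, six-sided, 60 mm across its corners, 4 mm thick, fixed in one bay of the old rack under the pepper mill, which stands within 5 mm of its centre at the start; it stays behind and marks where that one stood. Origin: centre of its underside, 10 mm over the counter; axes parallel to the old rack's.
- old_rack: Old rack: low brown wooden rack with the containers on cork pads. Fixed, left or right of the middle. 294 mm long (y), 78 deep (x). Floor 10 mm thick; four bays 66 x 66 mm inside, centres at x = 0, y = +108, +36, -36, -108 mm. Walls 6 mm thick, 25 mm high over the counter. Origin: centre of the underside; z up; yaw within 0.35 rad, +y to the robot's left.
- new_rack: New rack: low pale wooden rack, empty, no pads. Fixed, left or right of the middle. 294 mm long (y), 78 deep (x). Floor 10 mm thick; four bays 66 x 66 mm inside, centres at x = 0, y = +108, +36, -36, -108 mm. Walls 6 mm thick, 25 mm high over the counter, end walls 40 mm with a dark hand slot. Origin: centre of the underside; z up; yaw within 0.35 rad, +y to the robot's left.
Things that resemble listed ones, but are neither listed nor needed, are in the scene too. What is shaped like the squat but yellow is not meant. Of the things shaped like the tall, the amber one is meant.

How it is judged:
By the outcome, as a careful person would: the job done as asked, in the order asked, and still so for the second after the job is handed in, with the robot touching nothing.
It also fails if it takes over 112 s, if anything falls off the work surface, if the arm or the gripper's body presses on something with over 40 N, if the wrist force passes 120 N, or if a joint passes its speed limit or range.

## Working session

There is one attempt and no reset: what is moved stays moved. The work goes in short steps, Python scripts to look and compute and a shell command to move; the robot and the scene stay as the last step left them, time stands still between calls to the robot, and variables do not carry over. Pictures are saved under pics/ and viewed, about 12 in all and at most 16, crops included, and the job is handed in when it is done.

```bash
mkdir -p pics; ls; python3 - <<'E'
from cell import status, viewer, robot
import cv2
s=status.observe()
print({k:(v if not hasattr(v,'tolist') else v.tolist()) for k,v in s.items()}, robot.pinch_z)
for n in("top","scene"):
    c=viewer.read_camera(n); cv2.imwrite(f"pics/{n}0.png",c["image"][...,::-1]); print(n,c["fx"],c["cx"],c["cy"],c["camera_from_world"], [k for k in c])
E
```

```text
pics
{'time': 0.0, 'qpos': [-1.4910172055262636, 0.34270620597435014, 1.5249964797928817, -1.4657169266387328e-05, 1.2753842373220772, -0.14600158041748493], 'qvel': [0.0016889823990122253, -0.0008580264584122422, -0.0008475191649492874, 1.7784661914662856e-05, 0.0006908943231227717, 0.000124229653382759], 'joint_efforts': [0.0017812980513554066, -43.12346935272217, -24.422637820243835, 0.07201616652309895, 0.055914202239364386, -0.000154398749145912], 'tool_pos': [0.11751508692353364, -0.5112744385632257, 0.22606069645951882], 'tool_rot': [-1.5722767374225959, 0.00020352462966144458, -2.9158078248752193], 'contact_force': [-0.6616588653375, 0.2486645811553623, 0.6503947800926118], 'torque': [-0.023775844877295817, -0.01572429125601811, -0.014899355977808702], 'opening': 0.09188656441241827} 0.0188
top 491.0763312956342 284.124710109021 208.19310905999632 [[ 0.02410351 -0.99967653  0.00811522 -0.07362727]
 [ 0.98691097  0.02508891  0.15930249 -0.5612342 ]
 [-0.15945456  0.00416925  0.98719647 -0.78308538]
 [ 0.          0.          0.          1.        ]] ['image', 'range_z', 'fx', 'fy', 'cx', 'cy', 'camera_from_world']
scene 453.14167310786394 280.55064555389447 214.9790103273577 [[ 0.79503438  0.60655494  0.00338052 -0.42617244]
 [-0.48827954  0.63667998  0.59684311  0.27112768]
 [ 0.35986583 -0.47616143  0.80235084 -1.11476011]
 [ 0.          0.          0.          1.        ]] ['image', 'range_z', 'fx', 'fy', 'cx', 'cy', 'camera_from_world']
```

View pics/top0.png

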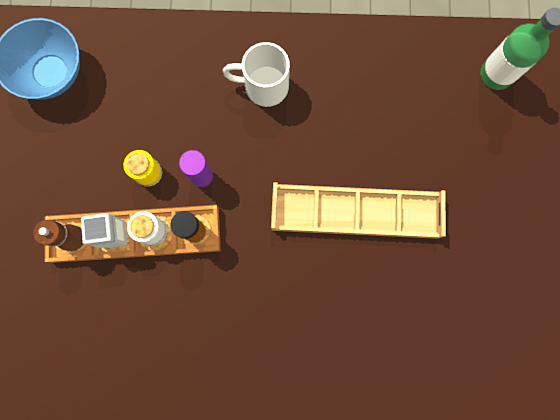

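View pics/scene0.png

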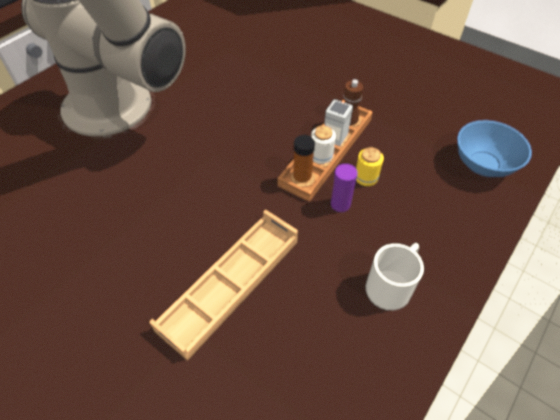

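The top picture shows the old rack on the left (x≈45–220, y≈205–262) holding, from the left, mill (50,233), tin (98,230), squat (145,228) and tall (185,225). The empty pale rack is on the right (272–445, 183–238). The yellow and purple decoys stand just beyond the old rack. The scene view agrees. Next I'll measure with the range data.

```bash
cat > h.py <<'E'
import numpy as np, cv2
from cell import status, viewer, robot
def cloud(name="top"):
    c=viewer.read_camera(name); z=c["range_z"]; v,u=np.mgrid[:z.shape[0],:z.shape[1]]
    P=np.stack([(u-c["cx"])/c["fx"]*z,-(v-c["cy"])/c["fy"]*z,-z],-1)
    M=c["camera_from_world"]; W=(P-M[:3,3])@M[:3,:3]
    W[z<=0]=np.nan
    return c["image"],W
def rect(p):
    r=cv2.minAreaRect((p*1000).astype(np.float32)); b=cv2.boxPoints(r)
    e=[b[1]-b[0],b[2]-b[1]]; l=max(e,key=np.linalg.norm)
    a=np.arctan2(l[1],l[0])%np.pi
    return np.round(r[0],1),np.round(sorted(r[1]),1),round(a-np.pi/2,4)
E
python3 - <<'E'
from h import *
img,W=cloud("top"); z=W[...,2]
print("table z",np.nanmedian(z[300:400,200:400]))
def box(u0,u1,v0,v1):
    m=np.zeros(z.shape,bool); m[v0:v1,u0:u1]=1; return m
m=box(262,455,175,250)&(z>.008)&(z<.05); print("new",rect(W[m][:,:2]))
m=box(262,455,175,250)&(z>.02)&(z<.028); print("new walls",rect(W[m][:,:2]))
m=box(38,230,200,270)&(z>.008)&(z<.03); print("old",rect(W[m][:,:2]))
m=box(38,230,200,270)&(z>.02)&(z<.027); print("old walls",rect(W[m][:,:2]))
for n,b,h in(("mill",(30,65,215,250),.096),("knob",(30,65,215,250),.108),("tin",(75,125,205,255),.086),("squat",(122,170,205,255),.072),("squatrim",(122,170,205,255),.064),("tall",(165,205,205,250),.1),
 ("yellow",(120,165,145,190),.072),("purple",(175,215,145,190),.1)):
    m=box(*b)&(abs(z-h)<.004); p=W[m]
    c,r=cv2.minEnclosingCircle((p[:,:2]*1000).astype(np.float32)); print(n,m.sum(),np.round(p.mean(0)*1000,1),"circ",np.round(c,1),round(r,1),"rect",rect(p[:,:2]))
E
```

```text
table z -0.0008145832512460415
new (array([ 565.8, -186.9]), array([ 79. , 294.8]), np.float32(-0.023))
new walls (array([ 565.8, -187.1]), array([ 79. , 289.4]), np.float32(-0.0233))
old (array([516.7, 200.2]), array([ 78.9, 294.8]), np.float32(0.0916))
old walls (array([516.8, 200.2]), array([ 78.9, 294.8]), np.float32(0.0922))
mill 56 [503.7 289.9  96.1] circ [505.4 299.1] 18.5 rect (array([504.3, 292. ]), array([14.4, 37. ]), np.float32(1.4153))
knob 463 [506.  303.6 109.1] circ [506.1 305.2] 20.1 rect (array([506.2, 304.4]), array([38.5, 38.8]), np.float32(1.1147))
tin 73 [511.1 218.4  85.5] circ [515.1 234.3] 31.3 rect (array([506.7, 221.8]), array([32.3, 62.6]), np.float32(0.9791))
squat 99 [519.  159.2  73.8] circ [522.5 166.7] 25.4 rect (array([522.5, 165.9]), array([46.6, 48.4]), np.float32(-1.028))
squatrim 41 [515.9 147.7  64. ] circ [520.1 156.9] 22.2 rect (array([518.7, 149.6]), array([14.8, 44.5]), np.float32(1.3776))
tall 27 [514.2  81.4 100.2] circ [520.6  90.1] 20.2 rect (array([516.6,  83.3]), array([15.8, 40.4]), np.float32(1.0306))
yellow 392 [627.3 184.7  71.5] circ [627.8 185.4] 19.2 rect (array([627.7, 185.2]), array([36.4, 36.9]), np.float32(-0.4993))
purple 514 [624.   88.9  99.5] circ [623.9  88.9] 21.0 rect (array([624.3,  89.3]), array([39.6, 40.9]), np.float32(-0.7456))
```

```bash
cat >> h.py <<'E'
from scipy.spatial.transform import Rotation as Ro
def go(x,y,z,yaw):
    "tool-frame shift (cm) and turn from the present pose to tool-down pose, mm in"
    s=status.observe(); R=Ro.from_euler("xyz",s["tool_rot"])
    d=R.inv().apply(np.array([x,y,z])/1000-s["tool_pos"])*100
    t=(R.inv()*Ro.from_euler("xyz",[-np.pi/2,0,yaw])).as_rotvec()
    return np.round(d,2),np.round(t,3)
E
python3 - <<'E'
from h import *
img,W=cloud("top"); z=W[...,2]
for n,b,h in(("mill",(30,65,215,250),.11),("tin",(75,125,205,255),.1),("squat",(122,170,205,255),.086),("tall",(165,205,205,250),.114)):
    m=np.zeros(z.shape,bool); m[b[2]:b[3],b[0]:b[1]]=1; m&=abs(z-h)<.005; p=W[m]
    c,r=cv2.minEnclosingCircle((p[:,:2]*1000).astype(np.float32)); print(n,m.sum(),np.round(p.mean(0)*1000,1),"circ",np.round(c,1),round(r,1),"rect",rect(p[:,:2]))
def bay(c,a,k): return np.round(np.array(c)+k*np.array([-np.sin(a),np.cos(a)]),1)
for k in(108,36,-36,-108): print(k,"old",bay((516.7,200.2),.092,k),"new",bay((565.8,-187),-.023,k))
print(go(506,305,210,-np.pi/2+.092))
E
```

```text
mill 477 [505.8 303.6 109.3] circ [506.4 304.9] 20.1 rect (array([505.8, 304.6]), array([38.6, 39.4]), np.float32(0.0685))
tin 789 [514.3 232.7  99.5] circ [515.  233.5] 29.8 rect (array([514.7, 233.8]), array([44. , 44.7]), np.float32(0.1657))
squat 439 [521.8 166.5  85.2] circ [523.6 168.1] 20.7 rect (array([522. , 166.6]), array([35.5, 36.1]), np.float32(0.0412))
tall 574 [523.   93.9 113.3] circ [523.3  94.2] 20.9 rect (array([523.4,  93.6]), array([40.2, 40.9]), np.float32(0.8407))
108 old [506.8 307.7] new [568.3 -79. ]
36 old [513.4 236. ] new [ 566.6 -151. ]
-36 old [520.  164.4] new [ 565. -223.]
-108 old [526.6  92.7] new [ 563.3 -295. ]
(array([-56.14,   1.7 , -70.87]), array([ 1.000e-03, -1.437e+00, -1.000e-03]))
```

```bash
python3 -m pendant '[[[-4,0,-3,0,-0.1,0,8],[-8,0,-6,0,-0.22,0,7],[-12,0,-9,0,-0.34,0,6.5],[-16,0,-11.5,0,-0.46,0,6.5],[-20,0,-14.5,0,-0.58,0,6.5],[-24,0,-17.5,0,-0.7,0,6.5],[-28,0,-20,0,-0.82,0,6.5],[-32,0,-23,0,-0.94,0,6.5],[-36,0,-26,0,-1.06,0,6.5],[-40,0,-29,0,-1.18,0,6.5],[-44,0,-32,0,-1.3,0,6.5],[-46,0.3,-37,0,-1.4,0,6.5],[-47.5,0.6,-41.5,0,-1.437,0,6.5],[-49,1,-46,0,-1.437,0,6.5],[-50.5,1.2,-50.5,0,-1.437,0,6.5],[-52,1.5,-55,0,-1.437,0,6.5],[-53.5,1.7,-60,0,-1.437,0,6.5],[-55,1.7,-65,0,-1.437,0,6.5],[-56,1.7,-69.5,0,-1.437,0,6.5],[-56.14,1.7,-70.87,0,-1.437,0,6.5]]]' 30; python3 -c "
from h import *
print(go(506,305,77,-np.pi/2+.092))"
```

```text
time: 2.2
tool_pos: [0.5052, 0.3091, 0.2091]
tool_rot: [-1.571, 0.001, -1.475]
contact_force: [0.0, -0.5, 0.3]
opening: 0.0649
(array([ 0.43, 13.2 ,  0.05]), array([ 0.   ,  0.004, -0.001]))
```

```bash
python3 -m pendant '[[[0,3,0,0,0,0,6.5],[0,6,0,0,0,0,6.5],[0,6,0,0,0,0,6.5]]]'; python3 -c "
from h import *
print(go(506,305,77,-np.pi/2+.092))"
```

```text
time: 2.5
tool_pos: [0.5035, 0.3033, 0.1456]
tool_rot: [-1.579, -0.003, -1.479]
contact_force: [-0.0, -0.6, -1.7]
opening: 0.0649
(array([-0.17,  6.85,  0.32]), array([0.008, 0.   , 0.003]))
```

```bash
python3 -m pendant '[[[0,2,0,0,0,0,6.5],[0,4,0,0,0,0,6.5],[0,6,0,0,0,0,6.5],[0,6.9,0,0,0,0,6.5],[0,6.9,0,0,0,0,6.5],[0,6.9,0,0,0,0,6.5]]]'; python3 -c "
from h import *
print(go(506,305,77,-np.pi/2+.092))"
```

```text
time: 3.1
tool_pos: [0.5068, 0.3048, 0.0819]
tool_rot: [-1.569, 0.0, -1.479]
contact_force: [-0.6, 0.4, 0.2]
opening: 0.0647
(array([-0.03,  0.49, -0.08]), array([-0.002, -0.   , -0.   ]))
```

```bash
python3 -m pendant '[[[0,0.4,-0.05,0,0,0,6],[0,0.4,-0.05,0,0,0,4.5],[0,0.4,-0.05,0,0,0,3],[0,0.4,-0.05,0,0,0,3],[0,0.4,-0.05,0,0,0,3],[0,0.4,-0.05,0,0,0,3],[0,0.4,-0.05,0,0,0,3],[0,0.4,-0.05,0,0,0,3]]]' 30
```

```text
time: 3.9
tool_pos: [0.5057, 0.3048, 0.0769]
tool_rot: [-1.57, 0.0, -1.479]
contact_force: [-0.1, -0.2, 2.8]
opening: 0.0392
```

```bash
python3 -m pendant '[[[0,-1,0,0,0,0,3],[0,-3,0,0,0,0,3],[0,-6,0,0,0,0,3],[0,-9,0,0,0,0,3],[0,-11.5,0,0,0,0,3],[0,-13,0,0,0,0,3],[0,-13,0,0,0,0,3],[0,-13,0,0,0,0,3]]]'; python3 -c "
from h import *
print(go(563.3,-295,210,-np.pi/2-.023))"
```

```text
time: 4.7
tool_pos: [0.5051, 0.3045, 0.2062]
tool_rot: [-1.572, -0.0, -1.479]
contact_force: [-0.5, -0.2, -2.8]
opening: 0.0394
(array([60.23, -0.36,  0.29]), array([0.001, 0.115, 0.   ]))
```

```bash
python3 -m pendant '[[[1,0,0,0,0,0,3],[3,0,0,0,0.01,0,3],[6,0,0,0,0.02,0,3],[10,0,0,0,0.03,0,3],[14,0,0.1,0,0.04,0,3],[18,0,0.1,0,0.05,0,3],[22,0,0.1,0,0.06,0,3],[26,0,0.1,0,0.07,0,3],[30,0,0.2,0,0.08,0,3],[34,0,0.2,0,0.09,0,3],[38,0,0.2,0,0.1,0,3],[42,0,0.2,0,0.11,0,3],[46,0,0.2,0,0.115,0,3],[50,0,0.2,0,0.115,0,3],[54,0,0.2,0,0.115,0,3],[57,0,0.2,0,0.115,0,3],[59,0,0.2,0,0.115,0,3],[60.1,0,0.2,0,0.115,0,3],[60.1,0,0.2,0,0.115,0,3],[60.1,0,0.2,0,0.115,0,3]]]'; python3 - <<'E'
from h import *
img,W=cloud("scene"); cv2.imwrite("pics/mill1.png",img[...,::-1])
print(go(563.3,-295,73.5,-np.pi/2-.023))
E
```

```text
time: 6.7
tool_pos: [0.5623, -0.2928, 0.2061]
tool_rot: [-1.572, 0.001, -1.594]
contact_force: [0.1, 0.3, -2.2]
opening: 0.0392
(array([ 0.27, 13.29,  0.09]), array([ 0.001,  0.001, -0.001]))
```

View pics/mill1.png

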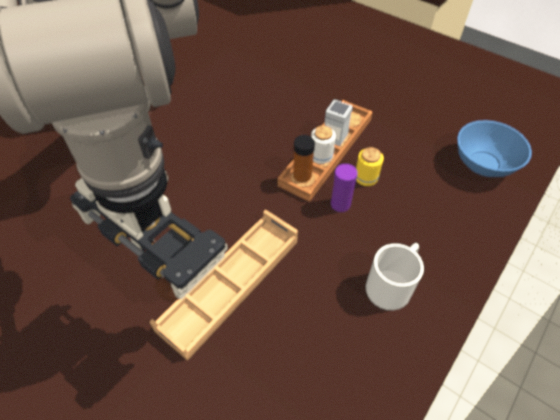

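The mill is held (hidden behind the gripper), its old bay is empty and the other containers are undisturbed. I'll lower it.

```bash
python3 -m pendant '[[[0.15,1,0,0,0,0,3],[0.15,4,0,0,0,0,3],[0.15,7,0,0,0,0,3],[0.15,10,0,0,0,0,3],[0.15,12,0,0,0,0,3],[0.15,12.7,0,0,0,0,3],[0.15,12.7,0,0,0,0,3],[0.15,12.7,0,0,0,0,3],[0.15,12.8,0,0,0,0,3]]]'; python3 -c "
from h import *
print(go(563.3,-295,73,-np.pi/2-.023))"
```

```text
time: 7.65
tool_pos: [0.5636, -0.2955, 0.0804]
tool_rot: [-1.568, -0.002, -1.594]
contact_force: [-0.8, 0.3, -1.3]
opening: 0.0393
(array([-0.05,  0.74, -0.04]), array([-0.003,  0.   ,  0.002]))
```

```bash
python3 -m pendant '[[[0,0.15,0,0,0,0,3],[0,0.3,0,0,0,0,3],[0,0.4,0,0,0,0,3],[0,0.5,0,0,0,0,3],[0,0.5,0,0,0,0,3],[0,0.5,0,0,0,0,3]]]'
```

```text
time: 8.25
tool_pos: [0.5627, -0.2951, 0.0737]
tool_rot: [-1.571, -0.0, -1.594]
contact_force: [-0.1, 0.2, -1.5]
opening: 0.0398
```

```bash
python3 -m pendant '[[[0,0.05,0,0,0,0,3],[0,0.1,0,0,0,0,3],[0,0.1,0,0,0,0,3],[0,0.1,0,0,0,0,3]]]'
```

```text
time: 8.65
tool_pos: [0.5628, -0.2952, 0.073]
tool_rot: [-1.571, -0.0, -1.594]
contact_force: [-1.2, -0.8, 0.6]
opening: 0.0393
```

```bash
python3 -m pendant '[[[0,0.05,0,0,0,0,3.9],[0,0.05,0,0,0,0,4.2],[0,0.05,0,0,0,0,5],[0,0.05,0,0,0,0,6],[0,0.05,0,0,0,0,6.5],[0,-1,0,0,0,0,6.5],[0,-4,0,0,0,0,6.5],[0,-8,0,0,0,0,6.5],[0,-12,0,0,0,0,6.5],[0,-15,0,0,0,0,6.5],[0,-16,0,0,0,0,6.5],[0,-16,0,0,0,0,6.5]]]'; python3 -c "
from h import *
a=.166
print(go(514.7,233.7,233,-np.pi/2+a))
img,W=cloud('scene'); cv2.imwrite('pics/mill2.png',img[...,::-1])"
```

```text
time: 9.85
tool_pos: [0.5632, -0.2954, 0.2347]
tool_rot: [-1.568, -0.002, -1.594]
contact_force: [-0.8, -0.5, -0.4]
opening: 0.0649
(array([-5.279e+01,  4.000e-02, -6.070e+00]), array([-0.003, -0.189,  0.002]))
```

View pics/mill2.png

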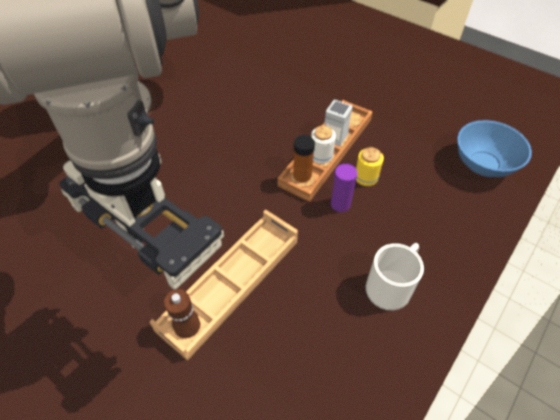

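The mill stands upright in the right end bay (pixel 180,312). Next is the tin.

```bash
python3 -m pendant '[[[-2,0,0,0,0,0,6.5],[-5,0,-0.5,0,-0.02,0,6.5],[-9,0,-1,0,-0.04,0,6.5],[-13,0,-1.5,0,-0.06,0,6.5],[-17,0,-2,0,-0.08,0,6.5],[-21,0,-2.5,0,-0.1,0,6.5],[-25,0,-3,0,-0.12,0,6.5],[-29,0,-3.5,0,-0.14,0,6.5],[-33,0,-4,0,-0.16,0,6.5],[-37,0,-4.5,0,-0.18,0,6.5],[-41,0,-5,0,-0.189,0,6.5],[-45,0,-5.5,0,-0.189,0,6.5],[-49,0,-6,0,-0.189,0,6.5],[-51.5,0,-6.05,0,-0.189,0,6.5],[-52.8,0,-6.05,0,-0.189,0,6.5],[-52.8,0,-6.05,0,-0.189,0,6.5],[-52.8,2,-6.05,0,-0.189,0,6.5],[-52.8,5,-6.05,0,-0.189,0,6.5],[-52.8,6,-6.05,0,-0.189,0,6.5],[-52.8,6,-6.05,0,-0.189,0,6.5]]]'; python3 -c "
from h import *
print(go(514.7,233.7,50,-np.pi/2+.166))"
```

```text
time: 11.9
tool_pos: [0.5135, 0.2328, 0.171]
tool_rot: [-1.575, -0.001, -1.406]
contact_force: [0.5, -0.4, 0.5]
opening: 0.0647
(array([-0.08, 12.1 ,  0.19]), array([ 0.004, -0.001,  0.001]))
```

```bash
python3 -m pendant '[[[0,2,0,0,0,0,6.5],[0,5,0,0,0,0,6.5],[0,8,0,0,0,0,6.5],[0,11,0,0,0,0,6.5],[0,12,0,0,0,0,6.5],[0,12,0,0,0,0,6.5],[0,12.1,0,0,0,0,6.5],[0,12.1,0,0,0,0,6.5]]]'; python3 -c "
from h import *
print(go(514.7,233.7,50,-np.pi/2+.166))"
```

```text
time: 12.7
tool_pos: [0.5156, 0.2344, 0.0534]
tool_rot: [-1.568, 0.0, -1.405]
contact_force: [-1.2, -0.3, -0.1]
opening: 0.0651
(array([ 0.05,  0.34, -0.1 ]), array([-0.003, -0.   , -0.   ]))
```

```bash
python3 -m pendant '[[[0,0.1,0,0,0,0,5.5],[0,0.1,0,0,0,0,4.7],[0,0.1,0,0,0,0,3.5],[0,0.1,0,0,0,0,3.5],[0,0.1,0,0,0,0,3.5],[0,0.1,0,0,0,0,3.5],[0,0.1,0,0,0,0,3.5]]]' 30
```

```text
time: 13.4
tool_pos: [0.5146, 0.2342, 0.051]
tool_rot: [-1.57, -0.0, -1.405]
contact_force: [0.2, 0.2, 5.8]
opening: 0.0437
```

```bash
python3 -m pendant '[[[0,-1,0,0,0,0,3.5],[0,-3,0,0,0,0,3.5],[0,-6,0,0,0,0,3.5],[0,-9,0,0,0,0,3.5],[0,-12,0,0,0,0,3.5],[0,-14.5,0,0,0,0,3.5],[0,-15.5,0,0,0,0,3.5],[0,-15.5,0,0,0,0,3.5]]]'; python3 -c "
from h import *
print(go(565,-223,205,-np.pi/2-.023))"
```

```text
time: 14.2
tool_pos: [0.5148, 0.2342, 0.2067]
tool_rot: [-1.569, 0.0, -1.405]
contact_force: [0.8, 0.6, -2.5]
opening: 0.044
(array([45.93,  0.16, -2.6 ]), array([-0.002,  0.189, -0.   ]))
```

```bash
python3 -m pendant '[[[1,0,0,0,0,0,3.5],[3,0,0,0,0.02,0,3.5],[6,0,-0.2,0,0.04,0,3.5],[10,0,-0.5,0,0.06,0,3.5],[14,0,-0.8,0,0.08,0,3.5],[18,0,-1,0,0.1,0,3.5],[22,0,-1.3,0,0.12,0,3.5],[26,0,-1.5,0,0.14,0,3.5],[30,0,-1.8,0,0.16,0,3.5],[34,0,-2,0,0.18,0,3.5],[38,0,-2.3,0,0.189,0,3.5],[42,0,-2.5,0,0.189,0,3.5],[44.5,0,-2.6,0,0.189,0,3.5],[45.9,0,-2.6,0,0.189,0,3.5],[45.9,0,-2.6,0,0.189,0,3.5],[45.9,1,-2.6,0,0.189,0,3.5],[45.9,4,-2.6,0,0.189,0,3.5],[45.9,7,-2.6,0,0.189,0,3.5],[45.9,8,-2.6,0,0.189,0,3.5],[45.9,8,-2.6,0,0.189,0,3.5]]]'; python3 -c "
from h import *
print(go(565,-223,47,-np.pi/2-.023))"
```

```text
time: 16.2
tool_pos: [0.5636, -0.221, 0.124]
tool_rot: [-1.574, 0.002, -1.592]
contact_force: [-0.0, -0.1, -2.1]
opening: 0.0442
(array([0.21, 7.69, 0.17]), array([ 0.004,  0.002, -0.002]))
```

```bash
python3 -m pendant '[[[0.1,1.5,0.05,0,0,0,3.5],[0.1,4,0.05,0,0,0,3.5],[0.1,6,0.05,0,0,0,3.5],[0.1,6.8,0.05,0,0,0,3.5],[0.1,7.1,0.05,0,0,0,3.5],[0.1,7.1,0.05,0,0,0,3.5],[0.1,7.1,0.05,0,0,0,3.5]]]'; python3 -c "
from h import *
print(go(565,-223,47,-np.pi/2-.023))"
```

```text
time: 16.9
tool_pos: [0.5659, -0.2242, 0.0561]
tool_rot: [-1.569, -0.001, -1.594]
contact_force: [0.1, -0.1, -1.2]
opening: 0.0439
(array([-0.12,  0.91, -0.09]), array([-0.002,  0.   ,  0.001]))
```

```bash
python3 -m pendant '[[[0,0.2,0,0,0,0,3.5],[0,0.4,0,0,0,0,3.5],[0,0.5,0,0,0,0,3.5],[0,0.55,0,0,0,0,3.5],[0,0.55,0,0,0,0,3.5],[0,0.55,0,0,0,0,3.5]]]'
```

```text
time: 17.5
tool_pos: [0.5651, -0.2239, 0.0492]
tool_rot: [-1.571, -0.0, -1.594]
contact_force: [0.3, -0.2, -2.1]
opening: 0.0441
```

```bash
python3 -m pendant '[[[0,0.1,0,0,0,0,3.5],[0,0.15,0,0,0,0,3.5],[0,0.2,0,0,0,0,3.5],[0,0.25,0,0,0,0,3.5],[0,0.25,0,0,0,0,3.5]]]'
```

```text
time: 18.0
tool_pos: [0.565, -0.2239, 0.047]
tool_rot: [-1.571, -0.0, -1.594]
contact_force: [-2.1, 0.9, 2.0]
opening: 0.0436
```

```bash
python3 -m pendant '[[[0,0,0,0,0,0,4.3],[0,0,0,0,0,0,4.6],[0,0,0,0,0,0,5.3],[0,0,0,0,0,0,6],[0,0,0,0,0,0,6.5],[0,-1,0,0,0,0,6.5],[0,-4,0,0,0,0,6.5],[0,-8,0,0,0,0,6.5],[0,-12,0,0,0,0,6.5],[0,-15,0,0,0,0,6.5],[0,-16,0,0,0,0,6.5],[0,-16,0,0,0,0,6.5]]]'; python3 -c "
from h import *
print(go(522,166.6,207,-np.pi/2+.092))"
```

```text
time: 19.2
tool_pos: [0.5656, -0.2241, 0.2086]
tool_rot: [-1.568, -0.002, -1.594]
contact_force: [-0.1, -0.8, -0.7]
opening: 0.0648
(array([-38.96,   0.07,  -5.26]), array([-0.003, -0.115,  0.002]))
```

```bash
python3 -m pendant '[[[-2,0,0,0,0,0,7],[-5,0,-0.7,0,-0.02,0,7],[-9,0,-1.2,0,-0.04,0,7],[-13,0,-1.8,0,-0.06,0,7],[-17,0,-2.3,0,-0.08,0,7],[-21,0,-2.9,0,-0.1,0,7],[-25,0,-3.4,0,-0.115,0,7],[-29,0,-4,0,-0.115,0,7],[-33,0,-4.5,0,-0.115,0,7],[-36.5,0,-5,0,-0.115,0,7],[-38.5,0,-5.2,0,-0.115,0,7],[-39,0,-5.2,0,-0.115,0,7],[-39,0,-5.2,0,-0.115,0,7],[-39,2,-5.2,0,-0.115,0,7],[-39,5,-5.2,0,-0.115,0,7],[-39,7,-5.2,0,-0.115,0,7],[-39,7,-5.2,0,-0.115,0,7],[-39,7,-5.2,0,-0.115,0,7]]]'; python3 -c "
from h import *
print(go(522,166.6,38,-np.pi/2+.092))"
```

```text
time: 21.0
tool_pos: [0.5222, 0.1663, 0.1367]
tool_rot: [-1.572, -0.0, -1.48]
contact_force: [0.8, 0.0, 1.3]
opening: 0.0701
(array([-0.04,  9.87, -0.01]), array([ 0.001, -0.001,  0.   ]))
```

```bash
python3 -m pendant '[[[0,2,0,0,0,0,7],[0,4,0,0,0,0,7],[0,6,0,0,0,0,7],[0,8,0,0,0,0,7],[0,9.3,0,0,0,0,7],[0,9.7,0,0,0,0,7],[0,9.8,0,0,0,0,7],[0,9.8,0,0,0,0,6.5],[0,9.8,0,0,0,0,6],[0,9.8,0,0,0,0,5.4],[0,9.8,0,0,0,0,4],[0,9.8,0,0,0,0,4],[0,9.8,0,0,0,0,4],[0,9.8,0,0,0,0,4]]]' 30
```

```text
time: 22.4
tool_pos: [0.5223, 0.1673, 0.0391]
tool_rot: [-1.57, -0.0, -1.479]
contact_force: [-0.7, 0.4, 4.3]
opening: 0.0494
```

```bash
python3 -m pendant '[[[0,-1,0,0,0,0,4],[0,-3,0,0,0,0,4],[0,-6,0,0,0,0,4],[0,-9,0,0,0,0,4],[0,-12,0,0,0,0,4],[0,-14.5,0,0,0,0,4],[0,-15.5,0,0,0,0,4],[0,-15.5,0,0,0,0,4]]]'; python3 -c "
from h import *
print(go(566.6,-151,190,-np.pi/2-.023))"
```

```text
time: 23.2
tool_pos: [0.5225, 0.1673, 0.1948]
tool_rot: [-1.568, 0.0, -1.479]
contact_force: [-0.3, -0.7, -2.0]
opening: 0.0494
(array([32.1 ,  0.48,  1.47]), array([-0.002,  0.115, -0.   ]))
```

```bash
python3 -m pendant '[[[1,0,0,0,0,0,4],[3,0,0.2,0,0.02,0,4],[6,0,0.3,0,0.04,0,4],[10,0,0.5,0,0.06,0,4],[14,0,0.7,0,0.08,0,4],[18,0,0.9,0,0.1,0,4],[22,0,1.1,0,0.115,0,4],[26,0,1.3,0,0.115,0,4],[29.5,0,1.4,0,0.115,0,4],[31.5,0,1.45,0,0.115,0,4],[32.1,0,1.45,0,0.115,0,4],[32.1,0,1.45,0,0.115,0,4],[32.1,1,1.45,0,0.115,0,4],[32.1,4,1.45,0,0.115,0,4],[32.1,7,1.45,0,0.115,0,4],[32.1,9,1.45,0,0.115,0,4],[32.1,9,1.45,0,0.115,0,4],[32.1,9,1.45,0,0.115,0,4]]]'; python3 -c "
from h import *
print(go(566.6,-151,35,-np.pi/2-.023))"
```

```text
time: 25.0
tool_pos: [0.566, -0.15, 0.1037]
tool_rot: [-1.571, 0.0, -1.592]
contact_force: [0.2, -1.0, -2.1]
opening: 0.0496
(array([0.1 , 6.87, 0.07]), array([ 0.001,  0.001, -0.   ]))
```

```bash
python3 -m pendant '[[[0.05,1.5,0.05,0,0,0,4],[0.05,3.5,0.05,0,0,0,4],[0.05,5.2,0.05,0,0,0,4],[0.05,6,0.05,0,0,0,4],[0.05,6.3,0.05,0,0,0,4],[0.05,6.4,0.05,0,0,0,4],[0.05,6.5,0.05,0,0,0,4],[0.05,6.6,0.05,0,0,0,4],[0.05,6.6,0.05,0,0,0,4]]]'
```

```text
time: 25.9
tool_pos: [0.5667, -0.1517, 0.0381]
tool_rot: [-1.57, -0.0, -1.594]
contact_force: [0.2, 1.1, -2.4]
opening: 0.0495
```

```bash
python3 -m pendant '[[[0,0.1,0,0,0,0,4],[0,0.15,0,0,0,0,4],[0,0.2,0,0,0,0,4],[0,0.25,0,0,0,0,4],[0,0.3,0,0,0,0,4],[0,0.3,0,0,0,0,4]]]'
```

```text
time: 26.5
tool_pos: [0.5665, -0.1516, 0.0351]
tool_rot: [-1.571, -0.0, -1.594]
contact_force: [-1.8, 0.2, 4.0]
opening: 0.049
```

Contact (+4 N). I'll release it and go for the tall jar.

```bash
python3 -m pendant '[[[0,0,0,0,0,0,4.9],[0,0,0,0,0,0,5.2],[0,0,0,0,0,0,6],[0,0,0,0,0,0,6.6],[0,0,0,0,0,0,7],[0,-1,0,0,0,0,7],[0,-4,0,0,0,0,7],[0,-8,0,0,0,0,7],[0,-12,0,0,0,0,7],[0,-15,0,0,0,0,7],[0,-17,0,0,0,0,7],[0,-17,0,0,0,0,7]]]'; python3 -c "
from h import *
print(go(523.3,94,205,-np.pi/2+.092))
img,W=cloud('scene'); cv2.imwrite('pics/s3.png',img[...,::-1])"
```

```text
time: 27.7
tool_pos: [0.568, -0.1521, 0.2088]
tool_rot: [-1.564, -0.003, -1.594]
contact_force: [0.3, -0.3, -0.2]
opening: 0.0701
(array([-24.51,   0.28,  -5.03]), array([-0.007, -0.115,  0.003]))
```

View pics/s3.png

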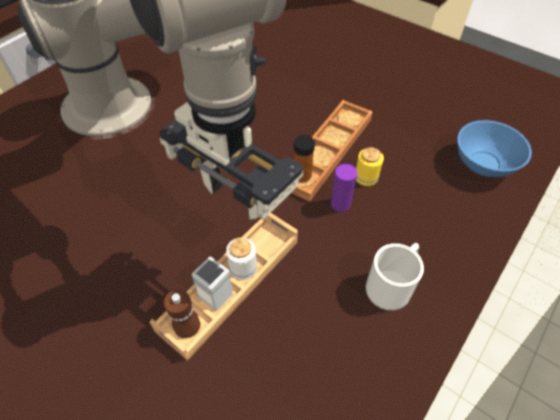

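All three stand upright in their bays: mill (180,312), tin (212,283), squat (241,257).

```bash
python3 -m pendant '[[[-1.5,0,0,0,0,0,6.5],[-4,0,-0.8,0,-0.02,0,6.5],[-8,0,-1.7,0,-0.05,0,6.5],[-12,0,-2.5,0,-0.08,0,6.5],[-16,0,-3.3,0,-0.1,0,6.5],[-20,0,-4.1,0,-0.115,0,6.5],[-23,0,-4.7,0,-0.115,0,6.5],[-24.5,0,-4.9,0,-0.115,0,6.5],[-24.5,0,-4.9,0,-0.115,0,6.5],[-24.5,2,-4.9,0,-0.115,0,6.5],[-24.5,5,-4.9,0,-0.115,0,6.5],[-24.5,5,-4.9,0,-0.115,0,6.5],[-24.5,5,-4.9,0,-0.115,0,6.5],[-24.5,5,-4.9,0,-0.115,0,6.5]]]'; python3 -c "
from h import *
print(go(523.3,94,55,-np.pi/2+.092))"
```

```text
time: 29.15
tool_pos: [0.5241, 0.0938, 0.1559]
tool_rot: [-1.569, -0.0, -1.48]
contact_force: [0.7, 0.2, -0.1]
opening: 0.0652
(array([-0.03, 10.09, -0.09]), array([-0.002, -0.001,  0.   ]))
```

```bash
python3 -m pendant '[[[0,2,0,0,0,0,6.5],[0,4,-0.05,0,0,0,6.5],[0,6,-0.05,0,0,0,6.5],[0,8,-0.05,0,0,0,6.5],[0,9.5,-0.05,0,0,0,6.5],[0,10,-0.05,0,0,0,6.5],[0,10,-0.05,0,0,0,6.5],[0,10,-0.05,0,0,0,6],[0,10,-0.05,0,0,0,5],[0,10,-0.05,0,0,0,4.3],[0,10,-0.05,0,0,0,3],[0,10,-0.05,0,0,0,3],[0,10,-0.05,0,0,0,3],[0,10,-0.05,0,0,0,3]]]' 30
```

```text
time: 30.55
tool_pos: [0.523, 0.0944, 0.0552]
tool_rot: [-1.57, -0.0, -1.479]
contact_force: [0.8, -0.7, 6.1]
opening: 0.0407
```

```bash
python3 -m pendant '[[[0,-1,0,0,0,0,3],[0,-3,0,0,0,0,3],[0,-6,0,0,0,0,3],[0,-9,0,0,0,0,3],[0,-12,0,0,0,0,3],[0,-13.5,0,0,0,0,3],[0,-14,0,0,0,0,3],[0,-14,0,0,0,0,3]]]'; python3 -c "
from h import *
print(go(568.3,-79,195,-np.pi/2-.023))"
```

```text
time: 31.35
tool_pos: [0.5225, 0.0944, 0.1949]
tool_rot: [-1.57, -0.0, -1.479]
contact_force: [-0.4, 0.2, -0.7]
opening: 0.0407
(array([17.69, -0.  ,  2.97]), array([-0.   ,  0.115,  0.   ]))
```

```bash
python3 -m pendant '[[[1,0,0.1,0,0.02,0,3],[3,0,0.5,0,0.04,0,3],[6,0,1,0,0.06,0,3],[9.5,0,1.6,0,0.08,0,3],[13,0,2.2,0,0.1,0,3],[16,0,2.7,0,0.115,0,3],[17.4,0,2.95,0,0.115,0,3],[17.65,0,2.95,0,0.115,0,3],[17.65,0,2.95,0,0.115,0,3],[17.65,2,2.95,0,0.115,0,3],[17.65,5,2.95,0,0.115,0,3],[17.65,7,2.95,0,0.115,0,3],[17.65,8,2.95,0,0.115,0,3],[17.65,8,2.95,0,0.115,0,3],[17.65,8,2.95,0,0.115,0,3]]]'; python3 -c "
from h import *
print(go(568.3,-79,51.2,-np.pi/2-.023))"
```

```text
time: 32.85
tool_pos: [0.5687, -0.0781, 0.1156]
tool_rot: [-1.57, -0.0, -1.593]
contact_force: [0.3, -0.5, -0.4]
opening: 0.0407
(array([ 0.09,  6.44, -0.05]), array([-0.001,  0.001,  0.   ]))
```

```bash
python3 -m pendant '[[[0.05,1.5,-0.05,0,0,0,3],[0.05,3.5,-0.05,0,0,0,3],[0.05,5,-0.05,0,0,0,3],[0.05,5.7,-0.05,0,0,0,3],[0.05,6,-0.05,0,0,0,3],[0.05,6.1,-0.05,0,0,0,3],[0.05,6.15,-0.05,0,0,0,3],[0.05,6.15,-0.05,0,0,0,3]]]'
```

```text
time: 33.65
tool_pos: [0.5681, -0.0792, 0.0539]
tool_rot: [-1.57, -0.0, -1.594]
contact_force: [-0.1, -0.5, -1.7]
opening: 0.0403
```

```bash
python3 -m pendant '[[[0,0.1,0,0,0,0,3],[0,0.15,0,0,0,0,3],[0,0.2,0,0,0,0,3],[0,0.25,0,0,0,0,3],[0,0.25,0,0,0,0,3]]]'
```

```text
time: 34.15
tool_pos: [0.5679, -0.0792, 0.0512]
tool_rot: [-1.57, -0.0, -1.594]
contact_force: [-0.6, 0.5, 2.5]
opening: 0.0408
```

Contact. I'll release, rise, and swing clear over open counter towards the robot.

```bash
python3 -m pendant '[[[0,0,0,0,0,0,4],[0,0,0,0,0,0,4.4],[0,0,0,0,0,0,5],[0,0,0,0,0,0,6],[0,0,0,0,0,0,6.5],[0,-1,0,0,0,0,6.5],[0,-4,0,0,0,0,6.5],[0,-8,0,0,0,0,6.5],[0,-12,0,0,0,0,6.5],[0,-15,0,0,0,0,6.5],[0,-17,0,0,0,0,6.5],[0,-17,-3,0,0,0,6.5],[0,-17,-6,0,0,0,6.5],[0,-17,-9,0,0,0,6.5],[0,-17,-12,0,0,0,6.5],[0,-17,-14,0,0,0,6.5],[0,-17,-14,0,0,0,6.5],[0,-17,-14,0,0,0,6.5],[0,-17,-14,0,0,0,6.5],[0,-17,-14,0,0,0,6.5]]]'; python3 - <<'E'
from h import *
t,W=cloud('top'); img,_=cloud('scene'); cv2.imwrite('pics/f.png',np.hstack([img[150:,120:],t[150:,:]])[...,::-1][:, :][:270])
cv2.imwrite('pics/f1.png',cv2.resize(img[180:380,130:330],None,fx=2.5,fy=2.5)[...,::-1]); cv2.imwrite('pics/f2.png',t[...,::-1])
E
```

```text
time: 36.15
tool_pos: [0.4285, -0.076, 0.2207]
tool_rot: [-1.571, -0.0, -1.594]
contact_force: [-0.8, 0.4, 1.0]
opening: 0.0648
```

View pics/f1.png

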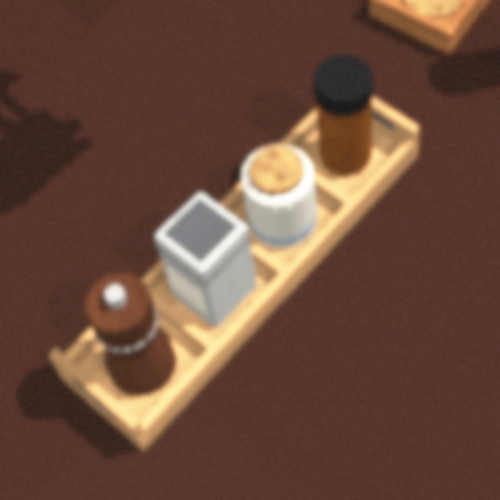

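View pics/f2.png

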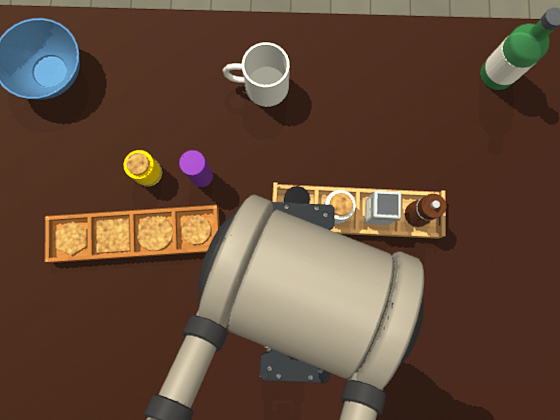

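The crop shows all four upright in the new rack: from the robot's left tall, squat, tin, mill. The top view shows the pads and racks in place, with the decoys untouched.

```bash
python3 -c "
from cell import robot
print(robot.hand_in())"
```

```text
the job is handed in; nothing more can be done
None
```

I moved all four containers into the pale rack in reverse order and handed the job in at about 36 s of the 112 s allowed. The old rack held mill, tin, squat and tall from left to right. The new rack now holds tall, squat, tin and mill, with the mill at its right end.

- **Set-down:** I lowered each container slowly until the force reading showed contact (at most about 4 N) before opening the fingers.
- **Final pictures:** All four stand upright, one to a bay. The pads are in the old rack and the racks and decoys look unmoved. The arm was clear of everything. In the top view the gripper covers part of the tall jar, but the other camera shows it fully.
- **Checks not done:** I did not re-measure the final positions from the depth data, so the end check is by eye plus the measured release positions, which were within about 1 mm of the bay centres. No check failed or disagreed.

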